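# Sweep the stamping jig clean and stamp the fan

### The arm

A 6-joint arm with a two-finger parallel gripper is mounted at the origin on the work surface. World frame = base frame: x ahead of the robot, y to its left, z up, the work surface at z = 0. Lengths are in mm, angles in rad, forces in N, time in s.
With the tool pointing down it reaches from about 325 to 900 mm from the base axis. Payload 6.1 kg.
Tool frame: the origin (TCP) lies at the centre of the arm's flange, where the gripper is bolted on; the fingertips stand 173 mm ahead of it and the grasp point (between the pads) lies 155 mm ahead of it; y points along the fingers, z is the direction in which the jaws open and shut, and the axes are right-handed (so a half turn about y gives the same grasp; the last joint's range is limited). The gripper opens to 85 mm and grips with 20 to 120 N. Pads are 22 mm wide; open, the fingers measure 114 mm over their backs; the gripper's body (76 mm by 85 mm) begins 54 mm behind the grasp point. The pads swing forward as they close: fully open they stand 13 mm farther back than shut.
Start: joints at [-1.35, 0.22, 1.526, -0, 1.395, -0.126], TCP at [212.424, -587.787, 404.7] pointing down, gripper open.
Joint ranges: [-2.98, 2.98], [-0.91, 2.08], [0.09, 2.57], [-1.24, 4.39], [0.2, 2.65], [-2.68, 2.68]. Speed limits (rad/s): [2.57, 2.57, 3.01, 3.14, 3.14, 3.14].

### API

Orientations are given as a 3x3 rotation matrix whose columns are the frame's x, y, z axes.
In Python, from bench import manip gives the robot as it stands.
- The arm moves only by the tool jog_arm, never from a script. Its argument "steps" is one flat list of numbers, 7 for each row, row after row: the opening, from 0 (shut) to 1 (fully open), then the shift along the tool's x, y, z in m, then the turn, a rotation vector about the tool's x, y, z in degrees. A call has 1 to 20 rows; each row shifts and turns the commanded pose from where the row before left it, along the tool's axes as they then stand; what a row does not reach is not made up. A row lasts 1/10 s, in which the tool goes at most 50 mm and 8.59 degrees, less where a joint would pass 70% of its speed; a pose out of reach is approached as far as the arm can. A call with a gripper value outside its range is refused whole. The fingers move at their own pace and stop on an object; the grip force is fixed at half the most. Time passes only in rows, so rows that do not move let the fingers close. It gives the time, the measured TCP pose, the force and the opening at its end, in the units of the state.
- manip.get_state(): the state, without advancing time (a new reading comes with each control period).
- manip.get_image(name): name is "scene" or "top"; returns a dict with "img" (384x512x3 uint8, blue, green, red), "vertical_fov" (degrees; the focal length in pixels is half the picture's height over the tangent of half this angle, whatever the lens; pixels are square), "cx", "cy" (the principal point, pixels), "k1" (the pictures are not rectified: a ray, as slopes to the right and down, at radius r is drawn at 1 + k1 r^2 times it, then the intrinsics apply), "xyz" and "orientation" of the camera in the world. Camera axes: x right, y down, z forward; pixel columns grow to the right and rows downward; lengths in mm; the calibration is good to about 2 mm. A picture is of the moment at which its call begins. There is no depth.
- manip.close_job(): hands the job in, once; it reports no verdict.
The state is a dict: "t": time; "qpos": joint angles; "dq": joint speeds; "effort": joint torques, N m; "ee_pos": TCP position; "orientation": TCP orientation; "contact_force": force on the tool from outside, world axes, zero at the start; "ft_torque": the same for the moment, N m; "width": opening from 0.0 (shut) to 1.0 (fully open).
Only numpy, scipy, OpenCV 4.12 (cv2) and the standard library are available. Lean on these libraries where they do the work, as an engineer would, in place of code of your own. Each camera call takes 0.05 s, during which the arm holds its last target.

### The job

With the scraper block, sweep the three stone chips off the jig's guide board into the metal tray at its near end, without touching the chips by hand or letting any fall on the fan, and put the scraper back down on the table. Then lift the inked seal off its paste, pass it upright through the window in the guide board, and press it onto the painted fan below, about two millimetres down into the soft pad. Finish holding it there, still gripped and pressed firmly but not hard; leave the inkstone, the bowl and the paste box's lid where they are.

Things in the scene. Friction and masses are not known exactly. Their poses are not given: they have to be found in the camera images.
- jig: Wooden stamping jig, fixed to the table. Origin on the table; x points from the chip tray (near the robot) to the fan, z up. Its flat brown guide board, x -70 to +70, 170 wide in y, 10 thick, top 29 mm above the table, covers the fan's near part; lips 6 high, 8 wide on its two y edges leave 152 clear; its x ends are open. Pale bed below, 8 thick.
- window (a point): Centre of the window's mouth in the top face of the guide board, at jig x = +35, y = 0, 29 mm above the table; axes as the jig's. Through slot 18 (x) x 42 (y): 2 mm clearance for the seal each way; its mouth is bevelled at 45 degrees, 3 deep, to 24 x 48 at the top. The fan's face lies 13 mm below the mouth.
- tray (a point): Centre of the floor of the chip tray, folded aluminium, fixed to the jig, along the near end of the guide board; axes parallel to the jig's. Inside 63 (x) x 164 (y); floor 3 above the table and 26 below the guide board's top; outer walls 20 high. The guide board's end stands at x = +31.5 from here.
- fan: Round hand fan, 220 diameter, cream leaf 3 thick with a painted spray, bamboo rim and handle, lying on the jig half under the guide board. Origin at the centre of its underside, 13 above the table, jig x = 100. Its upper face is 16 above the table. It rests on a soft pad: it starts to give at about 1.5 N and yields straight down 1 mm for each further 2.5 N, to 5 mm at most.
- chip1: Pale stone chip, 26 x 20 x 10 high, 12 g, loose on the guide board between the window and the tray end. Origin: centre of its underside.
- chip2: Pale stone chip, 23 x 21 x 10 high, 12 g, loose on the guide board between the window and the tray end. Origin: centre of its underside.
- chip3: Pale stone chip, 24 x 22 x 10 high, 12 g, loose on the guide board between the window and the tray end. Origin: centre of its underside.
- scraper: Scraper block of light wood with a black rubber blade along its foot, 22 thick (its x), 124 long (its y), 62 high, about 140 g, standing blade down on the table beside the jig; either face may lead. Origin: centre of its underside; z up. Grasp across the 22 mm, at mid length, in the upper 40 mm. Its blade is 20 thick, 12 high.
- seal: Oblong stone seal, pale stone, 16 (its x) x 40 (its y) x 80 high, about 135 g, two fine grooves round it near the top, standing upright on the paste with its printing face down. Origin: centre of the printing face; z up along the seal. Already inked; the pattern reads the same either way round. Grasp across the 16 mm in its upper 40 mm.
- pastebox: Round white porcelain seal-paste box without its lid, 76 diameter, 22 high, loose, 450 g, on the opposite side of the jig from the scraper. Origin: centre of its underside. The red paste inside is firm, its top 16 above the table; the seal stands on it.
- pastelid: Lid of the paste box, white porcelain disc 80 diameter, 20 high, lying on the table. Origin: centre of its underside. Leave alone.
- inkstone: Black rectangular inkstone, 130 x 90 x 22 high. Origin: centre of its underside. Leave alone.
- washbowl: Pale green brush-washing bowl, 140 across, 55 high. Origin: centre of its underside. Leave alone.
Mind the look-alikes: they are no part of the job. There is more than one size of the seal; the job needs the middle-sized.

How it is judged (in metres and radians):
On the way, in this order (a step that is already met when the one before it is completed fails the run):
1. all three chips lie in the tray (x of chip1 in the frame of tray between -0.034 and 0.034 m and y of chip1 in the frame of tray between -0.084 and 0.084 m and z of each of chip1, chip2, chip3 in the frame of tray below 0.02 m and x of chip2 in the frame of tray between -0.034 and 0.034 m and y of chip2 in the frame of tray between -0.084 and 0.084 m and x of chip3 in the frame of tray between -0.034 and 0.034 m and y of chip3 in the frame of tray between -0.084 and 0.084 m), for 0.2 s.
2. the scraper is put down on the table, clear of the jig, and let go (height (world z) of scraper below 0.03 m and contact force between scraper and jig below 0.1 N and contact force between scraper and the fingers below 0.1 N and linear speed of scraper below 0.02 m/s), for 0.2 s.
At the end, for the whole second after the job is handed in: Ends holding: seal gripped, at rest, upright and square (0.1 rad) in the window, within 3 mm of its centre, face down on the fan and pressed with 3 to 20 N (its weight is under 1.7 N); the three chips lie in the tray; the scraper is let go on the table, off the jig (all of step 1 and all of step 2 and horizontal distance between seal and window below 0.003 m and z of seal in the frame of window below -0.0125 m and angle between seal's own z axis and vertical below 0.1 rad and angle between the x axis of seal and the x axis of jig, either way round below 0.12 rad and contact force between seal and fan between 3 and 20 N and contact force between seal and the fingers above 1 N and linear speed of seal below 0.01 m/s); the arm keeps its last pose, push and grip.
It fails at once if the gripper, the arm or the seal touches a chip (contact force between any of chip1, chip2, chip3 and the fingers above 0.5 N or contact force between any of chip1, chip2, chip3 and the arm above 0.5 N or contact force between any of chip1, chip2, chip3 and seal above 0.5 N).
It fails at once if a chip falls on the fan (contact force between any of chip1, chip2, chip3 and fan above 0.05 N).
It fails at once if the inkstone, the bowl or the paste box's lid is moved more than 30 mm (distance of any of pastelid, inkstone, washbowl from where it was at the start of the episode above 0.03 m).
It also fails if it takes over 61 s, if anything falls off the work surface, if the arm or the gripper's body presses on something with over 40 N, if the wrist force passes 120 N, or if a joint passes its speed limit or range.

## Working session

There is one attempt and no reset: what is moved stays moved. The work goes in short steps, Python scripts to look and compute and a tool call to move; the robot and the scene stay as the last step left them, time stands still between calls to the robot, and variables do not carry over. Pictures are saved under pics/ and viewed, and the job is handed in when it is done.

Besides the shell and the picture viewer there is one more tool, called after ">>>" as a command line: name --argument value ..., lists and objects as JSON in quotes. jog_arm: Moves the arm, as the interface text tells. Its arguments: {"type":"object","properties":{"steps":{"type":"array"}},"required":["steps"]}

```bash
ls; mkdir -p pics
cat > h.py <<'E'
import numpy as np, cv2
from bench import manip
def grab(n,f):
    d=manip.get_image(n); cv2.imwrite('pics/'+f,d['img']); 
    import pickle; pickle.dump(d,open('pics/'+f+'.pkl','wb')); return d
def load(f):
    import pickle; return pickle.load(open('pics/'+f+'.pkl','rb'))
def K(d):
    h=d['img'].shape[0]; f=h/2/np.tan(np.radians(d['vertical_fov'])/2); return f
def ray(d,uv):
    f=K(d); p=(np.atleast_2d(uv).astype(float)-[d['cx'],d['cy']])/f
    u=p.copy()
    for _ in range(30): u=p/(1+d['k1']*(u**2).sum(1,keepdims=True))
    r=np.c_[u,np.ones(len(u))]@np.array(d['orientation']).T
    return np.array(d['xyz'],float),r
def onz(d,uv,z):
    c,r=ray(d,uv); return c+r*((z-c[2])/r[:,2:3])
def proj(d,P):
    q=(np.atleast_2d(P)-np.array(d['xyz']))@np.array(d['orientation']); u=q[:,:2]/q[:,2:]
    return u*(1+d['k1']*(u**2).sum(1,keepdims=True))*K(d)+[d['cx'],d['cy']]
def big(f,out,box=None,s=None):
    im=cv2.imread('pics/'+f)
    if box: im=im[box[1]:box[3],box[0]:box[2]]
    s=s or min(800/im.shape[1],600/im.shape[0])
    cv2.imwrite('pics/'+out,cv2.resize(im,None,fx=s,fy=s,interpolation=cv2.INTER_CUBIC)); print(s)
E
python3 - <<'E'
from h import *
for n in('scene','top'):
    d=grab(n,n+'0.png'); print({k:v for k,v in d.items() if k!='img'}); big(n+'0.png',n+'0b.png')
print(manip.get_state())
E
```

```text
pics
{'vertical_fov': 54.86252989608073, 'cx': 248.14776418023098, 'cy': 186.2872757154037, 'k1': 0.03864555659107014, 'xyz': array([1010.70961541,  268.5212064 ,  881.86275826]), 'orientation': array([[-0.45767536,  0.73352418, -0.50246944],
       [ 0.88900063,  0.36829603, -0.27209542],
       [-0.01453107, -0.57122702, -0.82066348]])}
1.5625
{'vertical_fov': 42.47929556046881, 'cx': 257.6563054449115, 'cy': 194.92384192198588, 'k1': -0.00017604482493326282, 'xyz': array([ 345.78015843,  -15.26644133, 1712.7872661 ]), 'orientation': array([[ 0.02225846, -0.99396148,  0.10744828],
       [-0.99974979, -0.02189085,  0.0045997 ],
       [-0.00221979, -0.10752378, -0.99420003]])}
1.5625
{'t': 0.1, 'qpos': array([-1.35010502e+00,  2.21180257e-01,  1.52747542e+00,  6.35633053e-06,
        1.39470333e+00, -1.26087209e-01]), 'dq': array([-0.00060251, -0.00165966, -0.00259003,  0.00149651,  0.00055872,
       -0.00196649]), 'effort': array([ 1.33443424e-03, -4.98245251e+01, -3.90543759e+01, -1.84080079e-05,
        5.64236107e-03,  2.99126373e-05]), 'ee_pos': array([ 212.37211306, -587.56435119,  403.69919296]), 'orientation': array([[-9.40472902e-01, -3.80554223e-04,  3.39868469e-01],
       [-3.39868606e-01,  1.72487513e-03, -9.40471348e-01],
       [-2.28330328e-04, -9.99998440e-01, -1.75153675e-03]]), 'contact_force': array([ 0.41042603,  0.35942844, -0.94279743]), 'ft_torque': array([ 0.01941168,  0.0162302 , -0.0330621 ]), 'width': 1.0019859650456908}
```

View pics/scene0b.png

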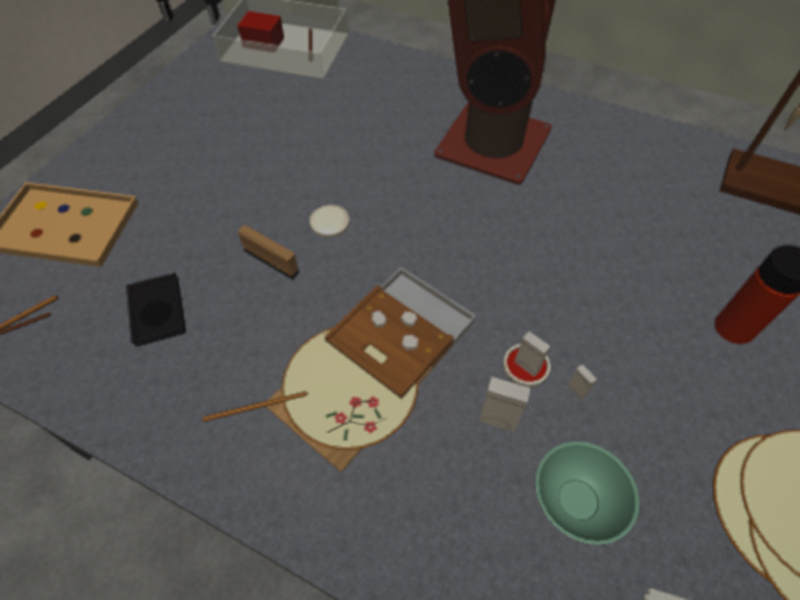

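View pics/top0b.png

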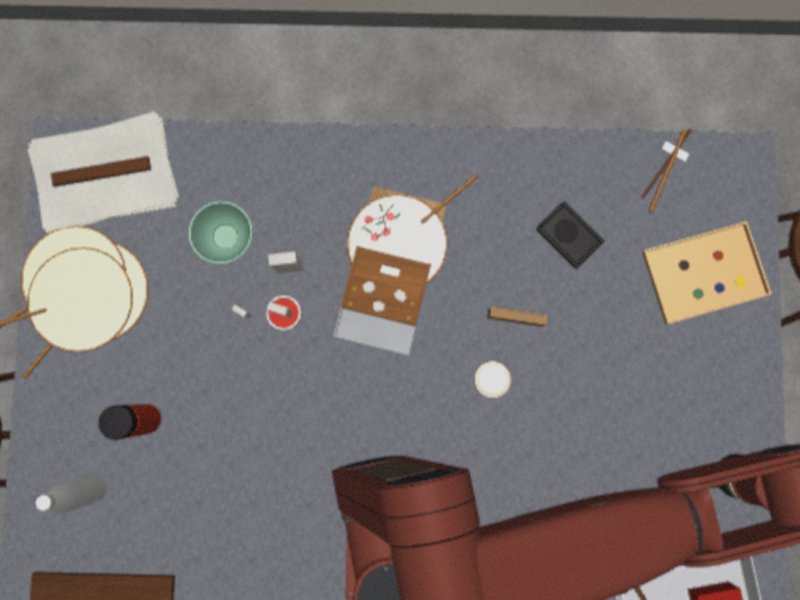

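In the scene view (enlarged pixels) there are three seals: on the paste (531,352), a larger one on the table (505,402) and a smaller one on the table (583,381). The one on the paste is the middle-sized and stands on the red paste, so that fits. Next I'll confirm it in a crop and measure.

Run:
```python
from h import *
big('scene0.png','c1.png',(300,200,400,280))
big('scene0.png','c2.png',(140,120,320,255))
big('top0.png','c3.png',(150,110,370,250))
```

```text
7.5
4.444444444444445
3.6363636363636362
```

View pics/c1.png

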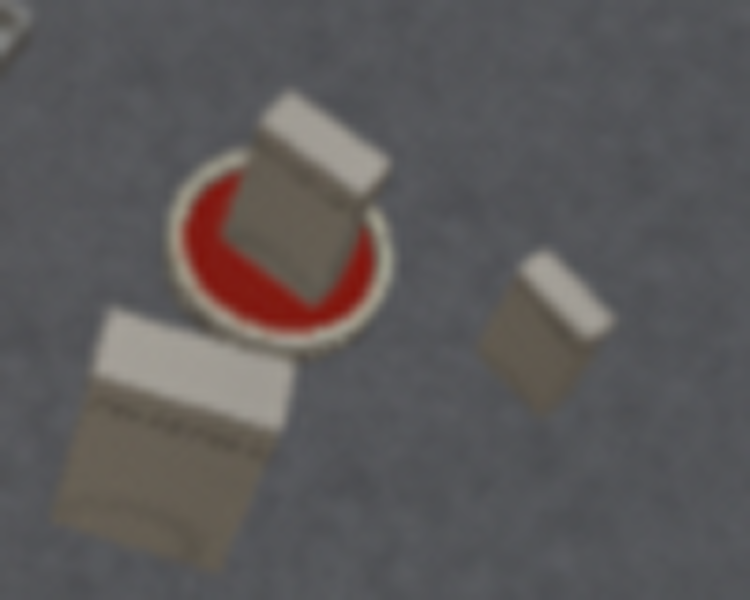

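View pics/c2.png

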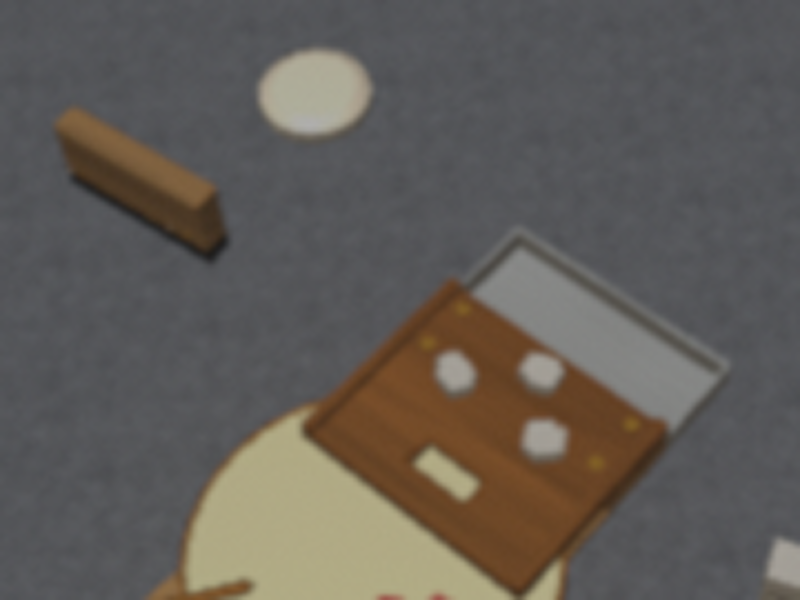

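View pics/c3.png

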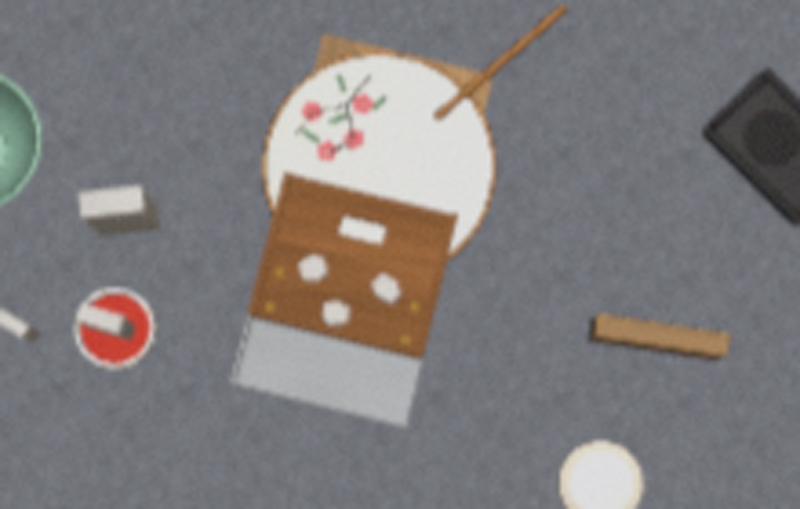

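The crop shows the pasted seal's top at about (0.43×100+300) scene px and confirms it: it is clearly smaller than the table seal at left, larger than the right one, and stands on the red paste. Next come the masks.

```bash
cat > m.py <<'E'
from h import *
import sys
def comps(mask,box,amin=8):
    m=np.zeros_like(mask); x0,y0,x1,y1=box; m[y0:y1,x0:x1]=mask[y0:y1,x0:x1]
    n,l,s,c=cv2.connectedComponentsWithStats(m.astype(np.uint8))
    return [(s[i],c[i],l==i) for i in range(1,n) if s[i,4]>=amin]
E
python3 - <<'E'
from m import *
for n,box in(('top',(150,110,370,250)),('scene',(140,120,320,255))):
    d=load(n+'0.png'); hsv=cv2.cvtColor(d['img'],cv2.COLOR_BGR2HSV)
    H,S,V=[hsv[...,i].astype(int) for i in range(3)]
    # sample pixels
    for nm,p in {'top':dict(board=(232,180),win=(249,173),chip=(242,196),tray=(240,210),fan=(255,150),scr=(330,202),tbl=(300,230),paste=(184,203),sealtop=(177,197)),
              'scene':dict(board=(240,205),win=(240,227),chip=(262,203),tray=(280,198),fan=(195,250),scr=(168,155),scrside=(170,162),tbl=(200,180),paste=(327,232),sealtop=(342,219),sealside=(338,230))}[n].items(): print(n,nm,hsv[p[1],p[0]])
E
```

```text
top board [ 13 148 134]
top win [ 23   5 223]
top chip [ 19  13 212]
top tray [105   6 177]
top fan [ 30   3 221]
top scr [ 16 113 165]
top tbl [114  20 126]
top paste [  3 153 163]
top sealtop [ 16  13 211]
scene board [ 23  20 153]
scene win [ 26  64 175]
scene chip [ 18  20 163]
scene tray [ 45   4 133]
scene fan [ 21  85 141]
scene scr [ 16 127 122]
scene scrside [ 15 136  73]
scene tbl [113  12  88]
scene paste [  2 217 129]
scene sealtop [ 18  19 162]
scene sealside [18 44 99]
```

Run:
```python
from m import *
R={}
for n,box in(('top',(150,110,370,250)),('scene',(140,120,320,255))):
    d=load(n+'0.png'); hsv=cv2.cvtColor(d['img'],cv2.COLOR_BGR2HSV)
    H,S,V=[hsv[...,i].astype(int) for i in range(3)]
    br=(H>5)&(H<22)&(S>95)&(V>50)
    print(n,'brown')
    for s,c,m in comps(br,box,60):
        cnt=max(cv2.findContours(m.astype(np.uint8),cv2.RETR_EXTERNAL,cv2.CHAIN_APPROX_NONE)[0],key=cv2.contourArea)
        r=cv2.minAreaRect(cnt); print(s,c,r)
        print(np.round(onz(d,cv2.boxPoints(r),62 if s[4]<500 else 32)[:,:2],1).tolist())
        if s[4]>1000:
            # holes
            hull=cv2.drawContours(np.zeros(m.shape,np.uint8),[cv2.convexHull(cnt)],-1,1,-1)
            hole=(hull>0)&~m
            hole=cv2.morphologyEx(hole.astype(np.uint8),cv2.MORPH_OPEN,np.ones((2,2)))
            for s2,c2,m2 in comps(hole>0,box,15):
                print(' hole',s2,c2.round(1),'z29',onz(d,[c2],29)[0,:2].round(1),'z39',onz(d,[c2],39)[0,:2].round(1),'z16',onz(d,[c2],16)[0,:2].round(1))
```

```text
top brown
[267 112  38  30 158] [284.08860759 128.35443038] ((287.8136291503906, 128.45266723632812), (18.69230842590332, 42.53845977783203), 67.38013458251953)
[[754.2, -26.2], [814.3, -159.3], [754.6, -184.6], [694.9, -51.8]]
[237 120  21   9  73] [244.05479452 123.68493151] ((246.236083984375, 122.3713607788086), (7.622387886047363, 20.395036697387695), 78.11134338378906)
[[777.4, 73.8], [793.6, 6.0], [767.6, 0.0], [751.5, 67.8]]
[ 219  158   56   50 1693] [246.69167159 182.56113408] ((246.82354736328125, 182.70590209960938), (49.47726821899414, 39.775840759277344), 14.03624439239502)
[[520.7, 128.1], [655.3, 98.9], [617.1, -67.4], [483.2, -37.0]]
 hole [244 170  13   8  77] [250.1 173.8] z29 [600.5  20.3] z39 [599.   20.1] z16 [602.5  20.6]
 hole [233 181   8   8  54] [236.6 184.4] z29 [562.6  65.6] z39 [561.3  65.2] z16 [564.2  66.3]
 hole [253 186   8   9  56] [256.8 189.9] z29 [545.  -4.] z39 [543.8  -4. ] z16 [546.5  -3.9]
 hole [239 193   9   8  54] [242.9 196.7] z29 [520.5  43.1] z39 [519.5  42.7] z16 [521.9  43.5]
[313 197  37  11 236] [330.96186441 202.16525424] ((331.047
[... 799 characters left out ...]
-65.5]
 hole [239 200   9  10  78] [242.9 204.6] z29 [548.8   0.8] z39 [554.2   4. ] z16 [541.7  -3.2]
 hole [258 215  11  10  91] [263.  219.5] z29 [565.9  69.6] z39 [571.1  72. ] z16 [559.1  66.6]
 hole [234 222  14  11  86] [240.9 226.9] z29 [611.9  28. ] z39 [616.6  30.8] z16 [605.9  24.3]
 hole [268 232  15  21  75] [274.  242.4] z29 [613.2 123.8] z39 [617.8 125.5] z16 [607.1 121.6]
 hole [260 247   7   8  37] [263.8 251.2] z29 [646.9 111.1] z39 [651.1 113. ] z16 [641.3 108.7]
[174 238  22  17  81] [183.5308642 251.0617284] ((186.00001525878906, 250.00003051757812), (17.88854217529297, 17.8885440826416), 26.56505012512207)
[[764.3, -71.7], [719.9, -77.9], [720.6, -31.3], [764.4, -26.4]]
```

```bash
cat >> m.py <<'E'
from scipy.ndimage import map_coordinates, gaussian_filter1d
def edge(d,a,b,ch='S',half=5,n=40,sign=0,trim=.08):
    """sub-pixel edge points near segment a-b; returns fitted line endpoints"""
    a,b=np.array(a,float),np.array(b,float); img=d['img']
    I=cv2.cvtColor(img,cv2.COLOR_BGR2HSV)[...,1 if ch=='S' else 2].astype(float) if ch in'SV' else img[...,'bgr'.index(ch)].astype(float)
    t=(b-a)/np.linalg.norm(b-a); nn=np.array([-t[1],t[0]]); s=np.arange(-half,half+.01,.25); P=[]
    for k in np.linspace(trim,1-trim,n):
        q=a+(b-a)*k+s[:,None]*nn
        v=gaussian_filter1d(map_coordinates(I,[q[:,1],q[:,0]],order=1),2)
        g=np.gradient(v); g=g*sign if sign else abs(g)
        g=np.clip(g-0.4*g.max(),0,None); i=g.argmax(); w=g*(abs(s-s[i])<1.5); P.append(a+(b-a)*k+nn*(w*s).sum()/w.sum())
    P=np.array(P); ok=np.ones(len(P),bool)
    for _ in range(4):
        vx,vy,x,y=cv2.fitLine(P[ok].astype(np.float32),cv2.DIST_HUBER,0,.01,.01).ravel()
        r=abs((P-[x,y])@[-vy,vx]); ok=r<max(.25,2*np.median(r))
    c=np.array([x,y]);u=np.array([vx,vy])
    return np.array([c+u*((a-c)@u),c+u*((b-c)@u)]), r[ok].std(), ok.sum()
def wline(d,e,z):
    p=onz(d,e,z)[:,:2]; return p
def inter(l1,l2):
    A=np.c_[l1[1]-l1[0],-(l2[1]-l2[0])]; s=np.linalg.solve(A,l2[0]-l1[0]); return l1[0]+s[0]*(l1[1]-l1[0])
E
python3 - <<'E'
from m import *
d=load('top0.png')
px=lambda x,y:(150+x/3.636,110+y/3.636)
def show(n,d,e,z):
    l=wline(d,e[0],z); v=l[1]-l[0]; print(n,e[0].round(2).tolist(),'rms',round(float(e[1]),2),e[2],l.round(1).tolist(),'ang',round(float(np.degrees(np.arctan2(v[1],v[0]))),2)); return l
far=show('far29',d,edge(d,px(295,178),px(445,212)),29)
ly=show('+y35',d,edge(d,px(285,180),px(249,312)),35)
ry=show('-y35',d,edge(d,px(455,218),px(421,352)),35)
nr=show('near29',d,edge(d,px(256,320),px(414,356)),29)
a=[inter(far,ly),inter(far,ry),inter(nr,ry),inter(nr,ly)]; print(np.round(a,1).tolist(), [np.linalg.norm(a[i]-a[(i+1)%4]).round(1) for i in range(4)], np.mean(a,0))
d2=load('scene0.png'); q=lambda x,y:(140+x/4.444,120+y/4.444)
print('scene')
n2=show('near29',d2,edge(d2,q(470,293),q(655,425)),29)
r2=show('-y35',d2,edge(d2,q(450,285),q(308,425)),35)
l2=show('+y35',d2,edge(d2,q(660,430),q(525,590)),35)
f2=show('far29',d2,edge(d2,q(310,432),q(515,588)),29)
a=[inter(f2,l2),inter(f2,r2),inter(n2,r2),inter(n2,l2)]; print(np.round(a,1).tolist(), [np.linalg.norm(a[i]-a[(i+1)%4]).round(1) for i in range(4)], np.mean(a,0))
E
```

```text
far29 [[231.27, 158.38], [272.33, 168.55]] rms 0.05 40 [[652.8, 86.5], [620.3, -56.0]] ang -102.81
+y35 [[227.15, 159.19], [217.73, 195.61]] rms 0.04 31 [[648.5, 100.3], [521.7, 128.8]] ang 167.31
-y35 [[275.28, 169.99], [265.78, 206.81]] rms 0.04 30 [[614.5, -66.1], [487.0, -36.1]] ang 166.76
near29 [[220.7, 196.85], [263.93, 207.64]] rms 0.04 40 [[518.3, 119.0], [484.5, -29.9]] ang -102.8
[[655.5, 98.7], [617.9, -66.9], [483.3, -35.2], [520.6, 129.1]] [np.float64(169.8), np.float64(138.2), np.float64(168.5), np.float64(138.3)] [569.32528331  31.41329781]
scene
near29 [[245.6, 186.17], [287.76, 215.09]] rms 0.04 32 [[491.4, -20.8], [524.2, 122.6]] ang 77.11
-y35 [[240.09, 182.92], [207.9, 214.18]] rms 0.04 35 [[492.1, -37.8], [620.3, -66.5]] ang -12.61
+y35 [[290.64, 218.57], [260.0, 254.36]] rms 0.06 32 [[533.9, 134.6], [661.1, 107.6]] ang -11.96
far29 [[209.22, 217.91], [255.23, 253.18]] rms 0.02 40 [[625.8, -59.8], [661.2, 94.5]] ang 77.1
[[664.0, 107.0], [624.1, -67.3], [487.7, -36.8], [527.3, 136.0]] [np.float64(178.8), np.float64(139.8), np.float64(177.2), np.float64(139.8)] [575.78754836  34.72624964]
```

Run:
```python
from m import *
d=load('top0.png'); d2=load('scene0.png')
for dd,n in((d,'top'),(d2,'scene')):
    hsv=cv2.cvtColor(dd['img'],cv2.COLOR_BGR2HSV); H,S,V=[hsv[...,i].astype(int) for i in range(3)]
    if n=='top':
        w=(S<40)&(V>195); bx=[('seal',(168,192,187,208),96),('lid',(295,225,335,260),20)]
    else:
        w=(S<30)&(V>125); bx=[('seal',(332,208,354,230),96),('lid',(190,125,230,155),20)]
    for nm,b,z in bx:
        for s,c,m in comps(w,b,10):
            cnt=max(cv2.findContours(m.astype(np.uint8),cv2.RETR_EXTERNAL,cv2.CHAIN_APPROX_NONE)[0],key=cv2.contourArea)
            r=cv2.minAreaRect(cnt); bp=onz(dd,cv2.boxPoints(r),z)[:,:2]
            print(n,nm,s,c.round(2),onz(dd,[c],z)[0,:2].round(1),np.round(bp,1).tolist())
# scraper top face edges in top view
px=lambda x,y:(150+x/3.636,110+y/3.636)
for nm,a,b,z in(('far',px(598,316),px(728,333),62),('near',px(594,341),px(724,356),62)):
    e=edge(d,a,b); l=wline(d,e[0],z); v=l[1]-l[0]; print(nm,e[1],l.round(1).tolist(),np.degrees(np.arctan2(v[1],v[0])).round(2))
q=lambda x,y:(140+x/4.444,120+y/4.444)
for nm,a,b,z,c in(('near',q(75,107),q(215,185),62,'S'),('far',q(60,130),q(205,205),62,'V')):
    e=edge(d2,a,b,ch=c); l=wline(d2,e[0],z); v=l[1]-l[0]; print('scene',nm,e[1],l.round(1).tolist(),np.degrees(np.arctan2(v[1],v[0])).round(2))
b=(300,200)
qs=lambda x,y:(300+x/7.5,200+y/7.5)
for nm,a,b in(('longfar',qs(260,130),qs(365,195)),('longnear',qs(292,92),qs(388,158)),('end1',qs(262,125),qs(290,93)),('end2',qs(365,197),qs(388,162))):
    e=edge(d2,a,b,ch='V',half=2.5,trim=.15); l=wline(d2,e[0],96); v=l[1]-l[0]; print('seal',nm,e[1],l.round(1).tolist(),np.degrees(np.arctan2(v[1],v[0])).round(2))
```

```text
top seal [172 194  11   7  39] [176.79 196.97] [507.9 258.2] [[507.1, 276.2], [518.1, 273.1], [507.9, 240.0], [496.9, 243.2]]
top lid [304 232  22  22 387] [314.73 242.48] [ 369.9 -205.7] [[404.8, -168.7], [406.4, -240.4], [335.1, -240.9], [333.5, -169.5]]
scene seal [335 213  17  13 101] [342.99 218.65] [511.4 257.1] [[513.9, 235.9], [497.2, 238.8], [508.5, 277.2], [524.9, 274.1]]
scene lid [202 139  15  11 112] [209.18 144.67] [ 397.9 -196.2] [[422.8, -206.9], [387.8, -228.2], [368.3, -189.1], [403.7, -168.6]]
far 0.04701311838049035 [[525.4, -199.1], [509.5, -318.7]] -97.58
near 0.03372238759392766 [[500.6, -195.4], [485.2, -314.7]] -97.34
scene near 0.025281065595607496 [[493.4, -312.5], [509.0, -193.9]] 82.5
scene far 0.03384522564243451 [[515.9, -309.3], [530.7, -190.1]] 82.92
seal longfar 0.0363882907110679 [[514.6, 238.4], [525.3, 275.6]] 73.79
seal longnear 0.030612832227936263 [[498.0, 242.6], [508.4, 277.9]] 73.65
seal end1 0.013199283043004039 [[513.5, 235.3], [498.3, 239.9]] 163.1
seal end2 0.03037974380351343 [[524.4, 273.9], [509.5, 278.0]] 164.42
```

The two views agree on the scraper to about 6 mm: centre about (509,-256), yaw -7.4°. That is well inside the jaw opening. I'll turn and travel above it.

>>> jog_arm --steps '[1,0,0,0,0,-7.84,0,1,0,0,0,0,-7.84,0,1,0,0,0,0,-7.84,0,1,0,0,0,0,-7.84,0,1,0,0,0,0,-7.84,0,1,0,0,0,0,-7.84,0,1,0,0,0,0,-7.84,0,1,0,0,0,0,-7.84,0,1,-0.0334,0,0.02285,0,0,0,1,-0.0334,0,0.02285,0,0,0,1,-0.0334,0,0.02285,0,0,0,1,-0.0334,0,0.02285,0,0,0,1,-0.0334,0,0.02285,0,0,0,1,-0.0334,0,0.02285,0,0,0,1,-0.0334,0,0.02285,0,0,0,1,-0.0334,0,0.02285,0,0,0,1,-0.0334,0,0.02285,0,0,0,1,-0.0334,0,0.02285,0,0,0,1,-0.0334,0,0.02285,0,0,0]'

```text
t: 2.0
ee_pos: [509.8, -254.4, 404.3]
orientation: [[-0.129, -0.001, 0.992], [-0.992, 0.0, -0.129], [-0.0, -1.0, -0.001]]
contact_force: [-0.1, -0.3, -1.1]
width: 0.998
```

>>> jog_arm --steps '[1,0,0.03,0,0,0,0,1,0,0.04,0,0,0,0,1,0,0.04,0,0,0,0,1,0,0.04,0,0,0,0,1,0,0.03,0,0,0,0,1,0,0.0245,0,0,0,0,1,0,0,0,0,0,0,0,0,0,0,0,0,0,0,0,0,0,0,0,0,0,0,0,0,0,0,0,0,0,0,0,0,0,0,0,0,0,0,0,0,0,0,0,0,0,0,0,0,0,0,0,0,0,0,0]'

```text
t: 3.4
ee_pos: [509.7, -256.3, 201.6]
orientation: [[-0.129, 0.002, 0.992], [-0.992, -0.001, -0.129], [0.001, -1.0, 0.002]]
contact_force: [-0.6, -0.1, 6.9]
width: 0.248
```

Run:
```python
from h import *
d=grab('scene','s1.png'); grab('top','t1.png'); big('s1.png','s1b.png',(130,70,300,200)); print(manip.get_state()['width'],manip.get_state()['ee_pos'])
```

```text
4.615384615384615
0.252814594875093 [ 509.71463018 -256.27102245  201.64669089]
```

View pics/s1b.png

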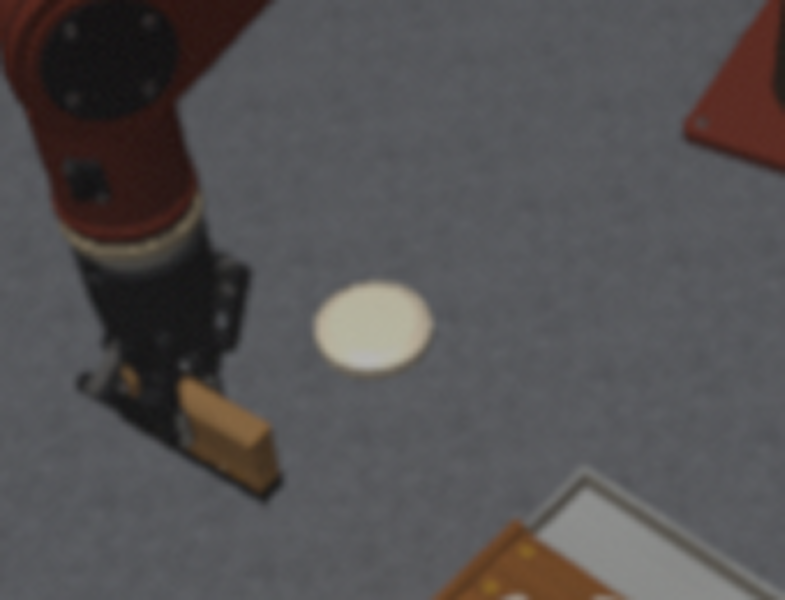

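Gripped (width 0.25, about 21 mm), and the crop shows the fingers at mid-length around (150,400). The jaws centre the block along their axis, so I can use it to calibrate the cameras' x bias.

Run:
```python
from m import *
big('t1.png','t1b.png',(300,170,380,230))
d2=load('s1.png'); q=lambda x,y:(130+x/4.6154,70+y/4.6154)
n=np.array([.9917,-.1288]); 
for nm,a,b,c in(('near',q(200,378),q(270,428),'S'),('far',q(195,402),q(250,440),'V')):
    e=edge(d2,a,b,ch=c,half=3); l=wline(d2,e[0],62.5); print(nm,e[1],l.round(1).tolist(),(l@n).round(1))
s=manip.get_state(); p=np.array(s['ee_pos'])[:2]@n; print(p,'expect near',p-11,'far',p+11)
```

```text
10.0
near 0.03965410207477352 [[501.3, -251.5], [509.7, -191.5]] [529.6 530.1]
far 0.024297923855853196 [[522.9, -242.9], [530.0, -196.6]] [549.9 550.9]
538.491706440824 expect near 527.491706440824 far 549.491706440824
```

View pics/t1b.png

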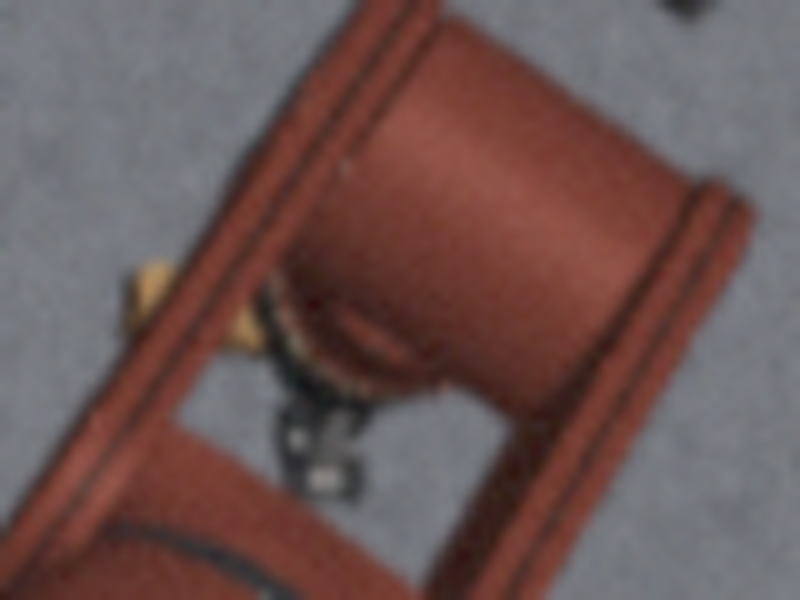

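>>> jog_arm --steps '[0,0,-0.04,0,0,2.67,0,0,0,-0.04,0,0,2.67,0,0,-0.02942,0,0.00375,0,0,0,0,-0.02942,0,0.00375,0,0,0,0,-0.02942,0,0.00375,0,0,0,0,-0.02942,0,0.00375,0,0,0,0,-0.02942,0,0.00375,0,0,0,0,-0.02942,0,0.00375,0,0,0,0,-0.02942,0,0.00375,0,0,0,0,-0.02942,0,0.00375,0,0,0,0,-0.02942,0,0.00375,0,0,0,0,-0.02942,0,0.00375,0,0,0,0,0,0,0,0,0,0,0,0,0,0,0,0,0]'

```text
t: 4.9
ee_pos: [610.3, 23.4, 279.6]
orientation: [[-0.219, -0.001, 0.976], [-0.976, -0.0, -0.219], [0.0, -1.0, -0.001]]
contact_force: [-0.8, -0.4, -0.1]
width: 0.249
```

Run:
```python
from h import *
d=grab('scene','s2.png'); big('s2.png','s2b.png',(160,120,320,240)); s=manip.get_state(); print(s['width'],s['ee_pos'],s['orientation'])
```

```text
5.0
0.245983143945065 [610.1873799   22.69289202 279.68417231] [[-2.20104594e-01 -1.17932985e-03  9.75475564e-01]
 [-9.75476107e-01 -3.25593719e-04 -2.20105110e-01]
 [ 5.77185245e-04 -9.99999252e-01 -1.07874342e-03]]
```

View pics/s2b.png

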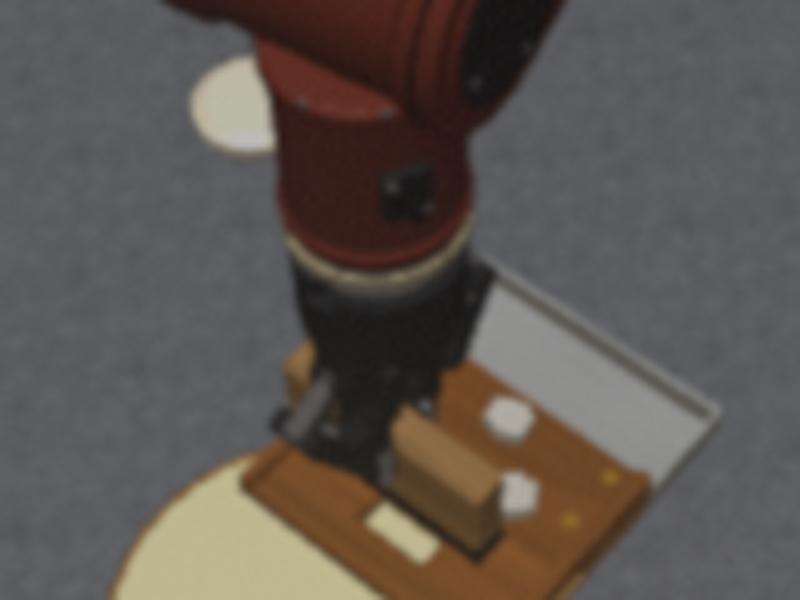

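The scraper is square and over the window (fan patch visible in front of it at (400,530)), with the chips ahead of it. I'll lower it to about 1 mm above the board and check.

>>> jog_arm --steps '[0,0,0.012,0,0,0,0,0,0,0.012,0,0,0,0,0,0,0.012,0,0,0,0,0,0,0.0117,0,0,0,0,0,0,0,0,0,0,0,0,0,0,0,0,0,0]'

```text
t: 5.55
ee_pos: [610.3, 22.6, 231.6]
orientation: [[-0.221, -0.001, 0.975], [-0.975, 0.0, -0.221], [0.0, -1.0, -0.001]]
contact_force: [-0.3, 0.8, -0.1]
width: 0.253
```

Run:
```python
from h import *
d=grab('scene','s3.png'); big('s3.png','s3b.png',(160,120,320,240)); s=manip.get_state(); print(s['width'],s['ee_pos'],s['contact_force'])
```

```text
5.0
0.24843287519031498 [610.38770732  22.68811963 231.80464649] [ 0.06654226 -0.18192933 -1.4185171 ]
```

View pics/s3b.png

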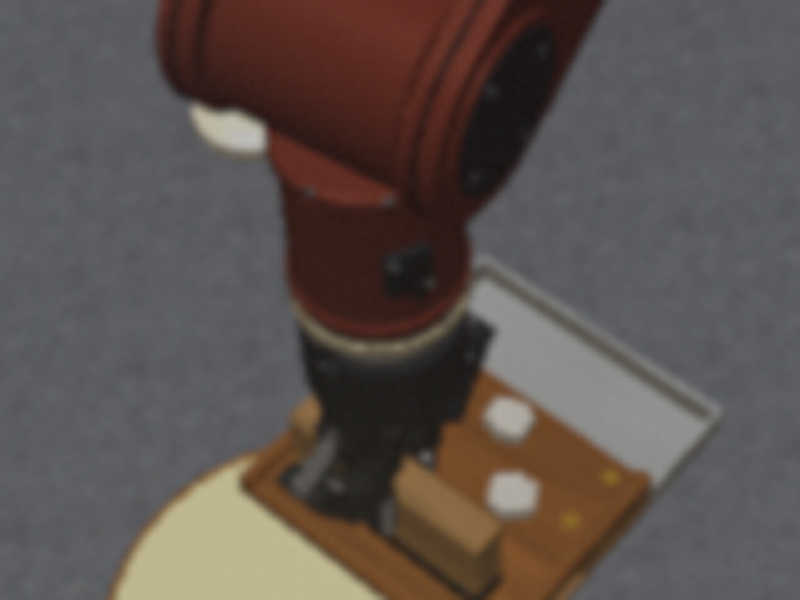

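It hovers about 1 mm above the board with no contact load (-1.4 N is its weight). Now the sweep, 118 mm toward the tray at about 70 mm/s.

>>> jog_arm --steps '[0,0,0,-0.007,0,0,0,0,0,0,-0.007,0,0,0,0,0,0,-0.007,0,0,0,0,0,0,-0.007,0,0,0,0,0,0,-0.007,0,0,0,0,0,0,-0.007,0,0,0,0,0,0,-0.007,0,0,0,0,0,0,-0.007,0,0,0,0,0,0,-0.007,0,0,0,0,0,0,-0.007,0,0,0,0,0,0,-0.007,0,0,0,0,0,0,-0.007,0,0,0,0,0,0,-0.007,0,0,0,0,0,0,-0.007,0,0,0,0,0,0,-0.007,0,0,0,0,0,0,-0.007,0,0,0,0,0,0,-0.006,0,0,0,0,0,0,0,0,0,0,0,0,0,0,0,0,0]'

```text
t: 7.5
ee_pos: [495.5, 48.9, 232.7]
orientation: [[-0.221, 0.001, 0.975], [-0.975, -0.0, -0.221], [-0.0, -1.0, 0.001]]
contact_force: [0.5, -0.2, -0.8]
width: 0.243
```

Run:
```python
from h import *
d=grab('scene','s4.png'); big('s4.png','s4b.png',(160,120,320,240)); s=manip.get_state(); print(s['width'],s['ee_pos'],s['contact_force'])
```

```text
5.0
0.24456833265330247 [495.67674257  48.79973106 232.67262158] [-0.08248212 -0.34734502 -1.94392091]
```

View pics/s4b.png

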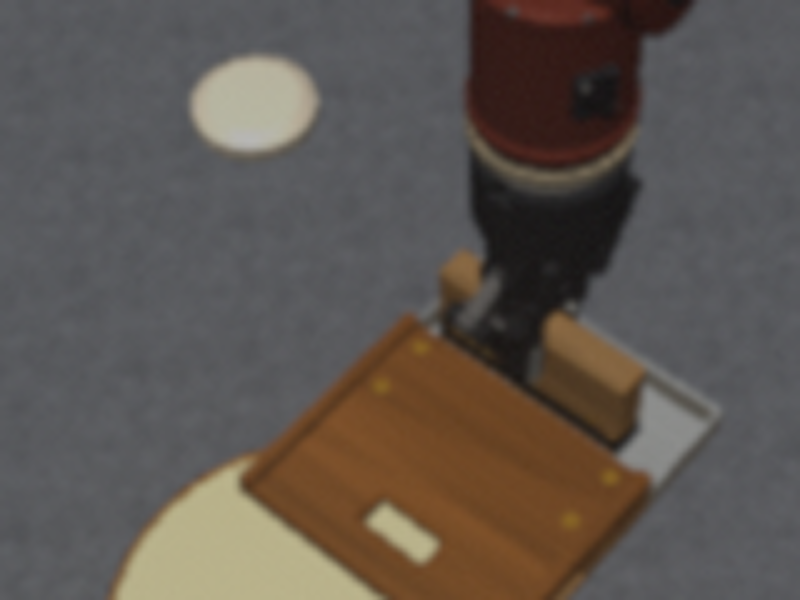

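The board is clear of chips. I'll lift and carry the scraper back.

>>> jog_arm --steps '[0,0,-0.025,0,0,0,0,0,0,-0.025,0,0,0,0,0,0.037,0,0.0115,0,0,0,0,0.037,0,0.0115,0,0,0,0,0.037,0,0.0115,0,0,0,0,0.037,0,0.0115,0,0,0,0,0.037,0,0.0115,0,0,0,0,0.037,0,0.0115,0,0,0,0,0.037,0,0.0115,0,0,0,0,0.037,0,0.0115,0,0,0,0,0,0,0,0,0,0]'

```text
t: 8.65
ee_pos: [520.1, -264.8, 283.0]
orientation: [[-0.225, 0.002, 0.974], [-0.974, -0.003, -0.225], [0.002, -1.0, 0.002]]
contact_force: [0.7, 0.0, -0.5]
width: 0.249
```

Run:
```python
from h import *
d=grab('scene','s5.png'); big('s5.png','s5b.png',(140,120,320,240)); s=manip.get_state(); print(s['width'],s['ee_pos'],s['contact_force'])
```

```text
4.444444444444445
0.2487409319239513 [ 519.90775504 -262.66665602  282.54008137] [ 0.60136285  0.47597154 -1.37168925]
```

View pics/s5b.png

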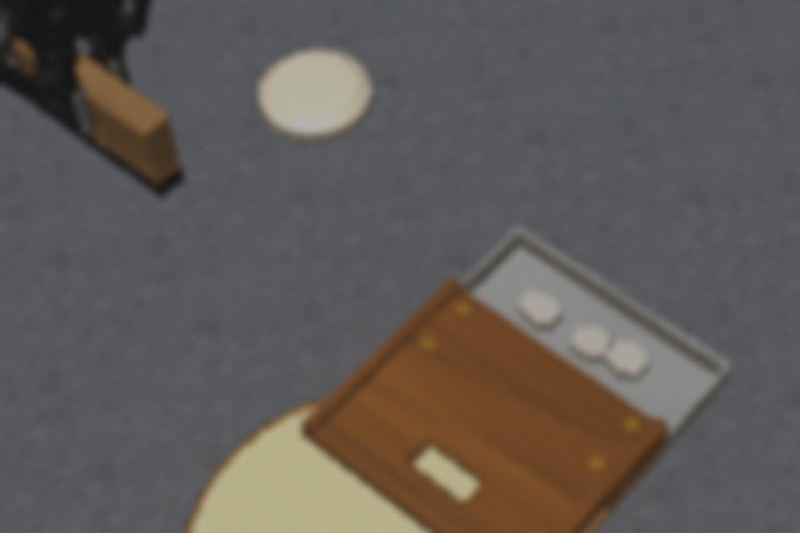

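All three chips lie flat in the tray at crop (540,308), (590,341) and (627,358). Now I'll set the scraper down, release it and rise.

>>> jog_arm --steps '[0,0,0.025,0,0,0,0,0,0,0.025,0,0,0,0,0,0,0.02,0,0,0,0,0,0,0.008,0,0,0,0,0,0,0.003,0,0,0,0,0,0,0,0,0,0,0,1,0,0,0,0,0,0,1,0,0,0,0,0,0,1,0,0,0,0,0,0,1,0,0,0,0,0,0,1,0,0,0,0,0,0,1,0,0,0,0,0,0,1,0,0,0,0,0,0,1,0,-0.02,0,0,0,0,1,0,-0.04,0,0,0,0,1,0,-0.05,0,0,0,0,1,0,-0.05,0,0,0,0,1,0,0,0,0,0,0]'

```text
t: 10.5
ee_pos: [522.0, -261.5, 370.8]
orientation: [[-0.221, 0.012, 0.975], [-0.975, -0.008, -0.22], [0.006, -1.0, 0.014]]
contact_force: [0.6, -0.8, -0.6]
width: 0.998
```

Run:
```python
from h import *
d=grab('scene','s6.png'); big('s6.png','s6b.png',(60,70,320,240)); s=manip.get_state(); print(s['width'],s['ee_pos'],s['contact_force'],s['qpos'])
```

```text
3.076923076923077
0.9965822430728621 [ 521.11794955 -260.98667856  366.74843614] [ 0.19134303  0.16213113 -1.09491192] [-5.99571484e-01  1.46275744e-01  1.68378698e+00 -2.41165856e-05
  1.30192602e+00 -3.77087794e-01]
```

View pics/s6b.png

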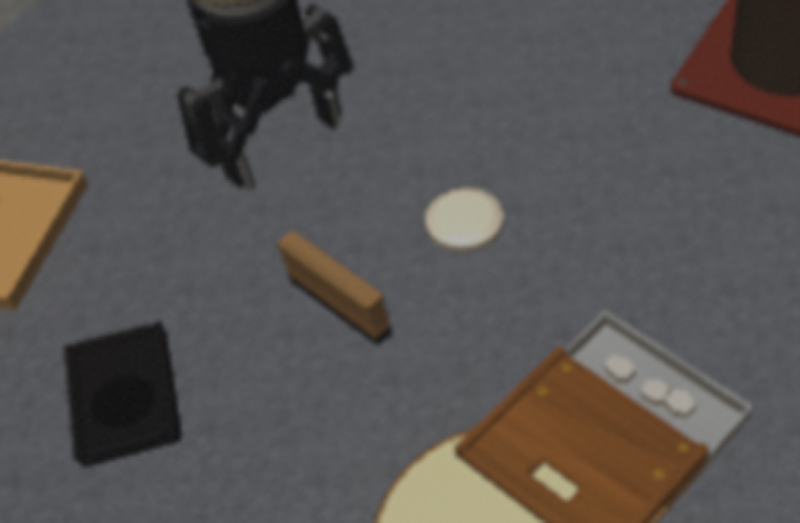

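Run:
```python
from m import *
d=load('top0.png'); d2=load('scene0.png')
px=lambda x,y:(150+x/3.636,110+y/3.636); qs=lambda x,y:(300+x/7.5,200+y/7.5)
print('big seal base near corners top-view z0',onz(d,[px(158,228),px(100,236)],0)[:,:2].round())
print('scene big base far-side z0',onz(d2,[qs(52,522),qs(220,572)],0)[:,:2].round())
for z in(80,100,120): print(z,'scene top corners',onz(d2,[qs(112,308),qs(297,365),qs(278,432),qs(92,378)],z)[:,:2].round().tolist(),'top view',onz(d,[px(80,193),px(142,186),px(145,210),px(82,216)],z)[:,:2].round().tolist())
s=manip.get_state(); 
R=np.array(s['orientation']); print(s['ee_pos'],R[:,2])
```

```text
big seal base near corners top-view z0 [[604. 219.]
 [595. 275.]]
scene big base far-side z0 [[630. 224.]
 [621. 279.]]
80 scene top corners [[590.0, 218.0], [582.0, 276.0], [606.0, 278.0], [615.0, 221.0]] top view [[623.0, 281.0], [631.0, 225.0], [609.0, 221.0], [602.0, 279.0]]
100 scene top corners [[600.0, 219.0], [593.0, 276.0], [616.0, 278.0], [625.0, 222.0]] top view [[620.0, 278.0], [627.0, 222.0], [605.0, 218.0], [599.0, 275.0]]
120 scene top corners [[611.0, 220.0], [603.0, 276.0], [626.0, 278.0], [635.0, 223.0]] top view [[616.0, 274.0], [624.0, 219.0], [602.0, 215.0], [596.0, 272.0]]
[ 521.11794955 -260.98667856  366.74843614] [ 0.97531851 -0.22062238  0.00892043]
```

>>> jog_arm --steps '[0.7,0,0,0,0,3.65,0,0.7,-0.04118,0,-0.01307,0,0,0,0.7,-0.04118,0,-0.01307,0,0,0,0.7,-0.04118,0,-0.01307,0,0,0,0.7,-0.04118,0,-0.01307,0,0,0,0.7,-0.04118,0,-0.01307,0,0,0,0.7,-0.04118,0,-0.01307,0,0,0,0.7,-0.04118,0,-0.01307,0,0,0,0.7,-0.04118,0,-0.01307,0,0,0,0.7,-0.04118,0,-0.01307,0,0,0,0.7,-0.04118,0,-0.01307,0,0,0,0.7,-0.04118,0,-0.01307,0,0,0,0.7,-0.04118,0,-0.01307,0,0,0,0.7,0,0,0,0,0,0,0.7,0,0,0,0,0,0,0.7,0,0,0,0,0,0]'

```text
t: 12.15
ee_pos: [508.7, 257.3, 360.2]
orientation: [[-0.283, -0.002, 0.959], [-0.959, -0.001, -0.283], [0.002, -1.0, -0.002]]
contact_force: [1.0, -0.4, 0.0]
width: 0.7
```

Run:
```python
from h import *
d=grab('scene','s7.png'); big('s7.png','s7b.png',(260,120,420,240)); s=manip.get_state(); print(s['width'],s['ee_pos'],s['contact_force'],s['orientation'],s['t'])
```

```text
5.0
0.6972534567196434 [508.9300324  257.02893753 360.60616608] [-0.00618825 -0.03884281 -1.289064  ] [[-2.83499249e-01 -1.34723018e-03  9.58971512e-01]
 [-9.58971694e-01 -8.64157985e-04 -2.83500517e-01]
 [ 1.21064334e-03 -9.99998719e-01 -1.04696747e-03]] 12.2
```

View pics/s7b.png

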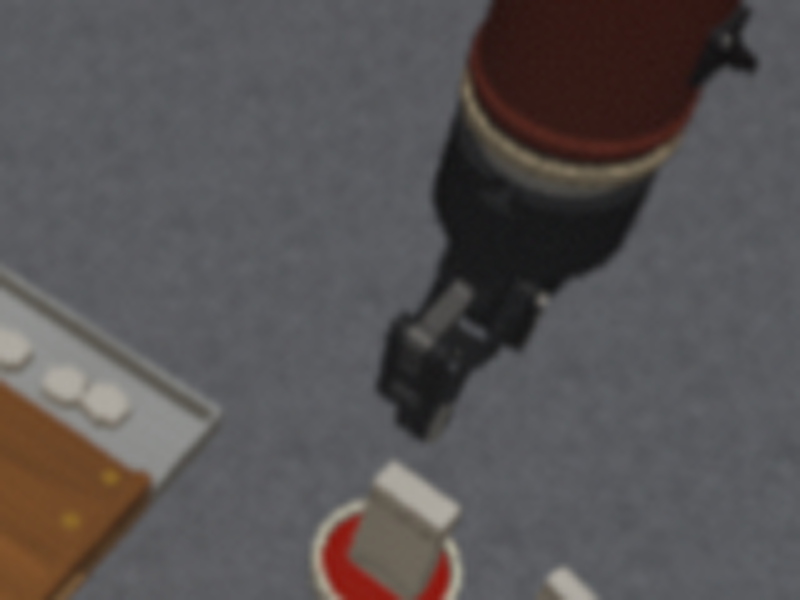

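The gripper is above the seal (top face at crop (418,495)), with its jaws across the 16 mm. I'll descend and grip.

>>> jog_arm --steps '[0.7,0,0.03,0.0013,0,0,0,0.7,0,0.03,0,0,0,0,0.7,0,0.03,0,0,0,0,0.7,0,0.025,0,0,0,0,0.7,0,0.0146,0,0,0,0,0.7,0,0,0,0,0,0,0,0,0,0,0,0,0,0,0,0,0,0,0,0,0,0,0,0,0,0,0,0,0,0,0,0,0,0,0,0,0,0,0,0,0,0,0,0,0,0,0,0,0,0,0,0,0,0,0]'

```text
t: 13.5
ee_pos: [511.0, 258.1, 233.6]
orientation: [[-0.282, 0.003, 0.959], [-0.959, 0.001, -0.282], [-0.002, -1.0, 0.003]]
contact_force: [-0.7, -0.5, 6.6]
width: 0.178
```

Run:
```python
from h import *
d=grab('scene','s8.png'); big('s8.png','s8b.png',(280,150,400,240)); s=manip.get_state(); print(s['width'],s['ee_pos'],s['contact_force'],s['t'])
```

```text
6.666666666666667
0.18053343142331077 [511.00228267 258.12219662 233.63010906] [-0.17240859 -0.95120909  7.2738598 ] 13.55
```

View pics/s8b.png

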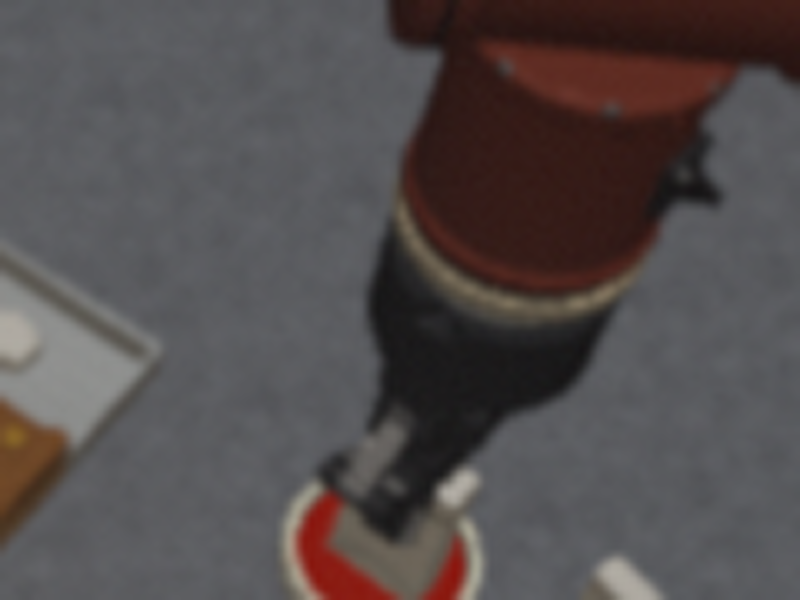

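Gripped (width 0.18, about 15.3 mm). I'll lift it and carry it above the window.

>>> jog_arm --steps '[0,0,-0.02,0,0,0,0,0,0,-0.04,0,0,0,0,0,0,0,0,0,-3.64,0,0,0.02969,0,0.02067,0,0,0,0,0.02969,0,0.02067,0,0,0,0,0.02969,0,0.02067,0,0,0,0,0.02969,0,0.02067,0,0,0,0,0.02969,0,0.02067,0,0,0,0,0.02969,0,0.02067,0,0,0,0,0.02969,0,0.02067,0,0,0,0,0,0,0,0,0,0,0,0,0,0,0,0,0,0,0,0,0,0,0,0]'

```text
t: 14.85
ee_pos: [604.9, 23.9, 291.5]
orientation: [[-0.22, -0.001, 0.975], [-0.975, 0.001, -0.22], [-0.0, -1.0, -0.001]]
contact_force: [-0.9, 0.2, -1.4]
width: 0.176
```

Run:
```python
from h import *
d=grab('scene','s9.png'); big('s9.png','s9b.png',(190,140,310,230)); s=manip.get_state(); print(s['width'],s['ee_pos'],s['contact_force'],s['orientation'],s['t'])
```

```text
6.666666666666667
0.17940378417940167 [604.91419294  24.20651842 291.61693144] [ 0.64113996  0.23025784 -1.0707462 ] [[-2.19762897e-01 -8.30218241e-04  9.75552961e-01]
 [-9.75553292e-01  4.02580991e-04 -2.19762629e-01]
 [-2.10288135e-04 -9.99999574e-01 -8.98394503e-04]] 14.9
```

View pics/s9b.png

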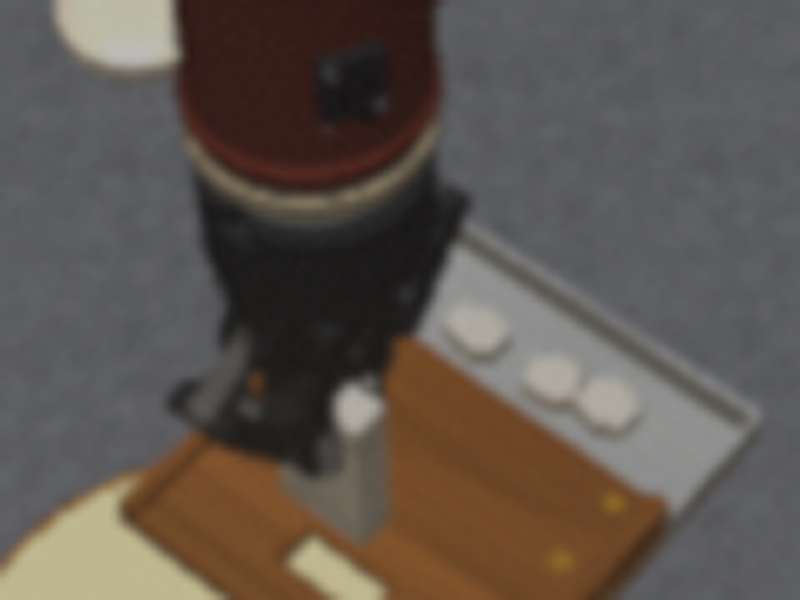

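>>> jog_arm --steps '[0,0,0.015,0.0013,0,0,0,0,0,0.015,0,0,0,0,0,0,0,0,0,0,0,0,0,0,0,0,0,0]'

```text
t: 15.3
ee_pos: [606.0, 23.3, 260.4]
orientation: [[-0.22, -0.003, 0.975], [-0.975, 0.0, -0.22], [0.0, -1.0, -0.003]]
contact_force: [-0.2, -0.4, -1.3]
width: 0.179
```

Run:
```python
from h import *
d=grab('scene','s10.png'); d=grab('top','t10.png');big('s10.png','s10b.png',(200,160,300,235));big('t10.png','t10b.png',(200,130,300,205)); s=manip.get_state(); print(s['width'],s['ee_pos'],s['contact_force'],s['orientation'],s['t'])
```

```text
8.0
8.0
0.17784697914754896 [606.76322036  22.9941183  261.92055139] [-0.18311628  0.1341125  -1.11582909] [[-2.20705418e-01  2.68942175e-05  9.75340514e-01]
 [-9.75340514e-01  1.20097065e-05 -2.20705418e-01]
 [-1.76492529e-05 -1.00000000e+00  2.35804126e-05]] 15.4
```

View pics/s10b.png

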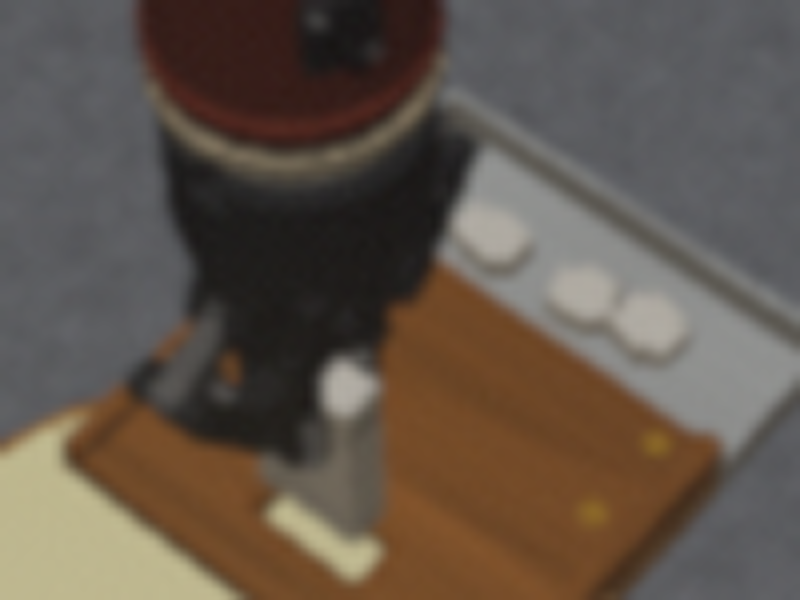

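View pics/t10b.png

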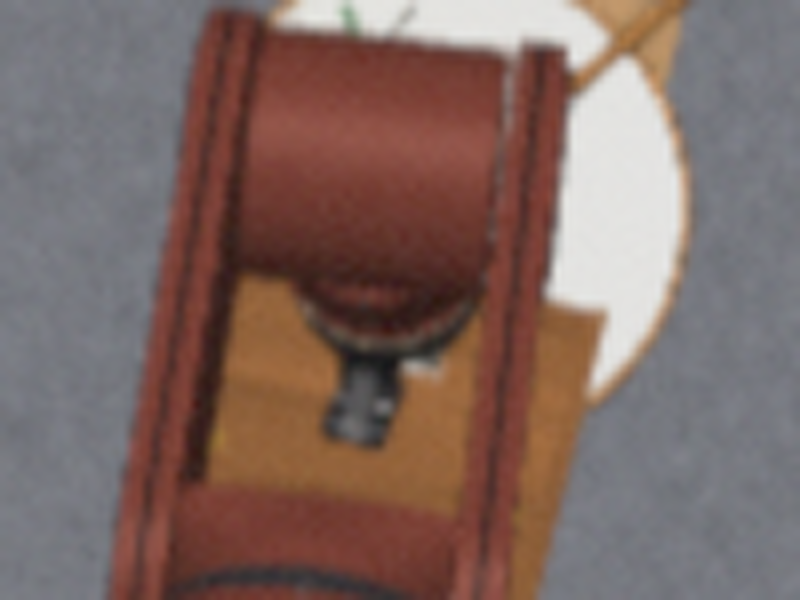

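Run:
```python
from m import *
d=load('s5.png'); big('s5.png','w5.png',(225,210,260,240))
d=load('s10.png')
big('s10.png','w10.png',(225,205,255,232))
```

```text
20.0
22.22222222222222
```

View pics/w5.png

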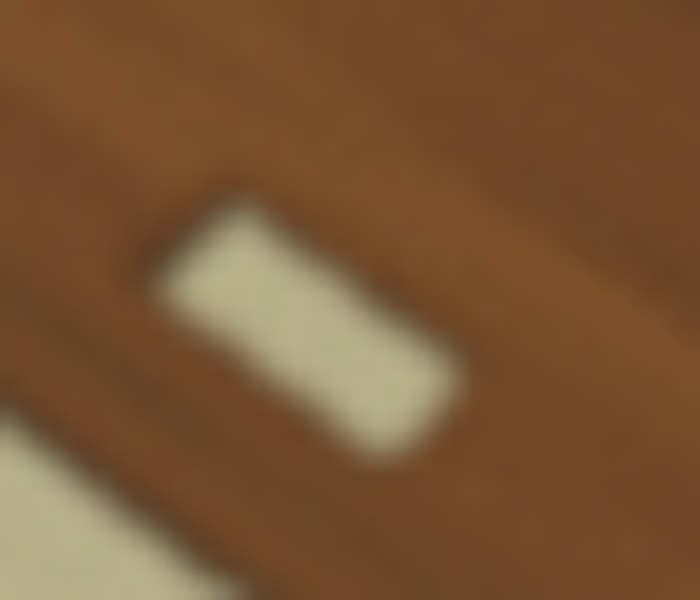

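View pics/w10.png

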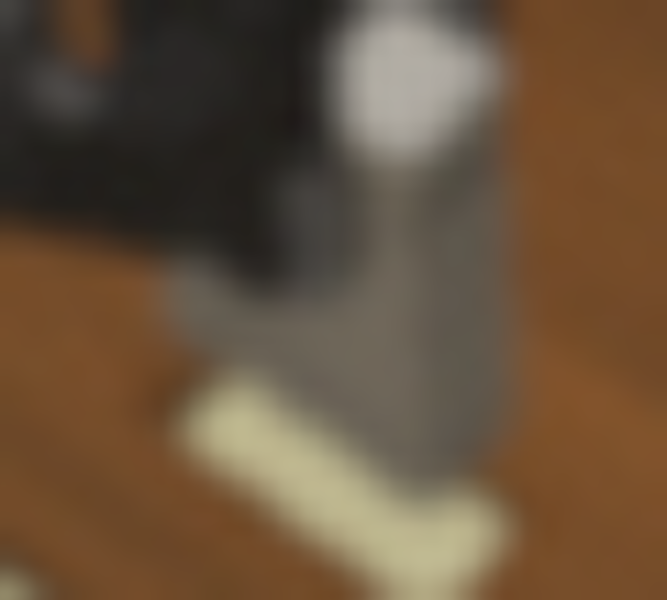

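Run:
```python
from m import *
th=np.radians(-12.75); X=np.array([np.cos(th),np.sin(th)]); Y=np.array([-np.sin(th),np.cos(th)])
d=load('s5.png'); a=lambda x,y:(225+x/20-.475,210+y/20-.475)
E={}
for nm,p,q,z,ax in(('-x',a(255,200),a(460,360),19,X),('+x',a(160,280),a(370,460),26,X),('-y',a(160,275),a(245,195),19,Y),('+y',a(385,460),a(465,370),26,Y)):
    e=edge(d,p,q,half=3,trim=.2); l=wline(d,e[0],z); E[nm]=(l@ax).mean(); print(nm,round(float(e[1]),3),(l@ax).round(2),z)
cx,cy=(E['-x']+E['+x'])/2,(E['-y']+E['+y'])/2
print('size',E['+x']-E['-x'],E['+y']-E['-y'],'scene window',X*cx+Y*cy, 'jig axes',cx,cy)
cs=np.array([574.6,30.9])+35*X; print('from jig edges scene',cs,cs@X,cs@Y)
s=manip.get_state(); t=np.array(s['ee_pos']); zb=t[2]-217.6; print('tcp in jig axes',t[:2]@X,t[:2]@Y,'zb',zb)
d=load('s10.png'); b=lambda x,y:(225+x/22.22-.475,205+y/22.22-.475)
eb=edge(d,b(200,340),b(390,475),ch='V',half=3,trim=.1); print('bottom +x edge', eb[1], (wline(d,eb[0],zb)@X).round(2),eb[0].round(2).tolist())
er=edge(d,b(508,230),b(508,420),half=3,trim=.1); print('right sil',er[1],er[0].round(2).tolist())
em=edge(d,b(418,200),b(420,420),ch='V',half=2.5,trim=.1); print('mid',em[1],em[0].round(2).tolist())
ebr=edge(d,b(440,485),b(500,440),ch='V',half=2,trim=.1); print('bottom +y edge',ebr[1],(wline(d,ebr[0],zb)@Y).round(2))
c1=inter(eb[0],em[0]); P=onz(d,[c1],zb)[0,:2]; print('corner +x+y',c1,P@X,P@Y)
# predicted projections if centred
for k,(u,v) in {'+x+y':(8,20),'+x-y':(8,-20),'-x+y':(-8,20)}.items():
    Q=t[:2]+X*u+Y*v; print(k,proj(d,[[*Q,zb],[*Q,zb+50]]).round(2).tolist())
```

```text
-x 0.025 [576.54 576.59] 19
+x 0.021 [598.31 598.23] 26
-y 0.022 [132.95 133.55] 19
+y 0.04 [179.72 178.6 ] 26
size 21.706470787816897 45.910380065546605 scene window [607.40705381  22.71260013] jig axes 587.4171927641636 156.20573890216195
from jig edges scene [608.73698122  23.17558977] 588.612146622027 156.95082386706758
tcp in jig axes 586.7271044196476 156.33822309922965 zb 44.32055138727091
bottom +x edge 0.02774350697271796 [594.27 593.48] [[233.27, 220.19], [241.87, 226.2]]
right sil 0.04297618456702565 [[247.34, 214.88], [247.6, 223.42]]
mid 0.13529398920941996 [[241.09, 214.33], [244.24, 223.13]]
bottom +y edge 0.05296460301484596 [176.61 175.22]
corner +x+y [246.50346937 229.4384123 ] 593.0596246469156 183.8841250147081
+x+y [[243.83, 228.22], [243.33, 218.43]]
+x-y [[232.1, 219.53], [231.09, 209.52]]
-x+y [[247.85, 223.97], [247.54, 214.07]]
```

>>> jog_arm --steps '[0,-0.0003,0.006,0.001,0,0,0,0,0,0.005,0,0,0,0,0,0,0,0,0,0,0,0,0,0,0,0,0,0]'

```text
t: 15.8
ee_pos: [607.6, 22.9, 250.7]
orientation: [[-0.221, -0.001, 0.975], [-0.975, 0.0, -0.221], [0.0, -1.0, -0.001]]
contact_force: [0.0, 0.9, -0.8]
width: 0.177
```

Run:
```python
from m import *
d=grab('scene','s11.png'); big('s11.png','w11.png',(222,202,257,232)); s=manip.get_state(); print(s['ee_pos'],s['contact_force'],s['t'],s['orientation'])
```

```text
20.0
[607.72062823  22.88613903 250.89535775] [-0.47291482  0.09310988 -0.27055047] 15.85 [[-2.20911868e-01 -5.38954966e-05  9.75293773e-01]
 [-9.75293774e-01 -4.53958453e-06 -2.20911868e-01]
 [ 1.63335834e-05 -9.99999999e-01 -5.15610942e-05]]
```

View pics/w11.png

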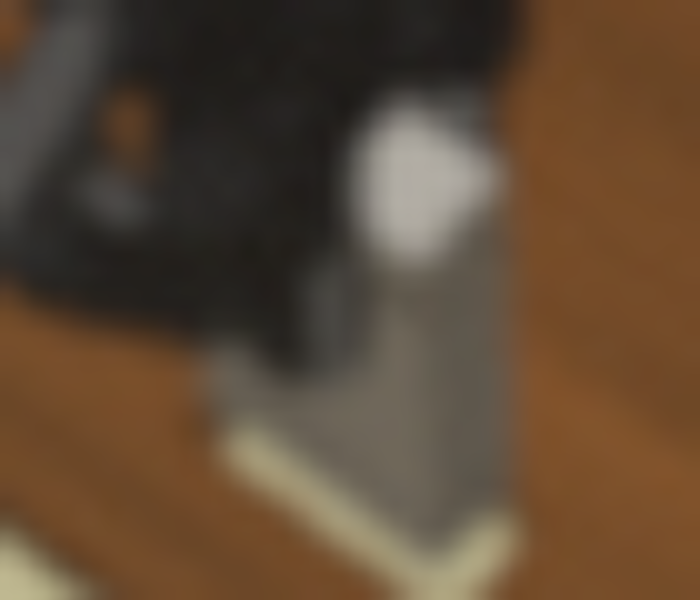

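It lines up: an even strip of fan shows along the seal's +x and +y sides. I'll lower it into the mouth.

>>> jog_arm --steps '[0,0,0.004,0,0,0,0,0,0,0.004,0,0,0,0,0,0,0,0,0,0,0,0,0,0,0,0,0,0]'

```text
t: 16.25
ee_pos: [607.6, 23.1, 242.6]
orientation: [[-0.221, -0.001, 0.975], [-0.975, 0.0, -0.221], [-0.0, -1.0, -0.001]]
contact_force: [0.1, 1.3, -2.5]
width: 0.179
```

Run:
```python
from m import *
d=grab('scene','s12.png'); big('s12.png','w12.png',(222,202,257,232)); s=manip.get_state(); print(s['ee_pos'],s['contact_force'],s['ft_torque'],s['t'])
```

```text
20.0
[607.59077469  23.12299654 242.63496559] [ 0.54541446  1.18514239 -1.12887577] [ 0.35645279 -0.04061976  0.01350547] 16.3
```

View pics/w12.png

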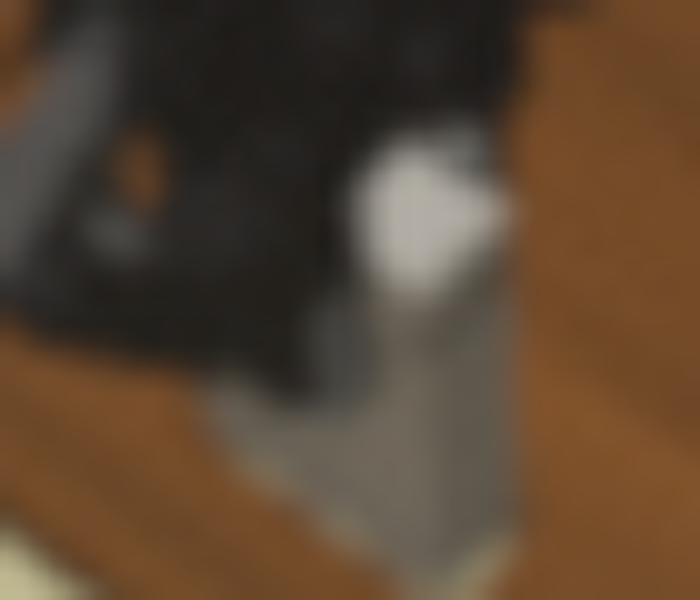

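Light contact: +1.2 N in y with a matching torque of 0.36 N m, so the seal touches the slot's -y wall. I'll shift 1.5 mm to +y and read again.

>>> jog_arm --steps '[0,-0.0015,0,0,0,0,0,0,0,0,0,0,0,0,0,0,0,0,0,0,0]'

```text
t: 16.6
ee_pos: [608.1, 24.3, 243.0]
orientation: [[-0.221, 0.0, 0.975], [-0.975, -0.0, -0.221], [0.0, -1.0, 0.0]]
contact_force: [-0.2, 0.9, -2.1]
width: 0.184
```

Run:
```python
from m import *
import time
for i in range(1):
    s=manip.get_state(); print(s['ee_pos'],s['contact_force'],s['ft_torque'],s['t'])
```

```text
[608.05587832  24.34838164 242.9787681 ] [-0.15888766  0.88753472 -2.13309954] [-0.04547916  0.03060105 -0.02601368] 16.6
```

>>> jog_arm --steps '[0,-0.0015,0,0,0,0,0,0,0,0,0,0,0,0,0,0,0,0,0,0,0]'

```text
t: 16.9
ee_pos: [608.4, 25.6, 243.0]
orientation: [[-0.221, -0.0, 0.975], [-0.975, -0.001, -0.221], [0.001, -1.0, 0.0]]
contact_force: [-0.7, -2.6, -0.7]
width: 0.179
```

Run:
```python
from m import *
s=manip.get_state(); print(s['ee_pos'],s['contact_force'],s['ft_torque'],s['t'])
```

```text
[608.38177828  25.56469054 242.98280527] [-0.7015635  -2.57814123 -0.69429187] [-0.48834465  0.09527683 -0.00400069] 16.9
```

>>> jog_arm --steps '[0,-0.001,0,0,0,0,0,0,0,0,0,0,0,0,0,0,0,0,0,0,0]'

```text
t: 17.2
ee_pos: [608.5, 26.1, 243.0]
orientation: [[-0.221, -0.001, 0.975], [-0.975, -0.002, -0.221], [0.002, -1.0, -0.0]]
contact_force: [-1.4, -5.4, 0.0]
width: 0.18
```

Run:
```python
from m import *
s=manip.get_state(); print(s['ee_pos'],s['contact_force'],s['ft_torque'],s['t'])
```

```text
[608.52531215  26.08750535 242.99580177] [-1.40177637 -5.4120275   0.04164599] [-1.12280118  0.30234982  0.03409673] 17.2
```

The other wall shows at y≈25.2 and the first at about 23.4, so play is ±1 mm, with the centre near y=24.3. I'll return there and go down towards the fan.

>>> jog_arm --steps '[0,0.0025,0,0,0,0,0,0,0,0,0,0,0,0,0,0,0.004,0,0,0,0,0,0,0.004,0,0,0,0,0,0,0,0,0,0,0,0,0,0,0,0,0,0]'

```text
t: 17.8
ee_pos: [607.9, 24.5, 234.5]
orientation: [[-0.221, -0.001, 0.975], [-0.975, 0.0, -0.221], [-0.0, -1.0, -0.001]]
contact_force: [0.2, -0.9, -2.1]
width: 0.177
```

Run:
```python
from m import *
s=manip.get_state(); print(s['ee_pos'],s['contact_force'],s['ft_torque'],s['t'],s['width'])
```

```text
[607.89313653  24.53772865 234.49022051] [ 0.21693128 -0.90998622 -2.08179547] [-0.02092327 -0.04000246  0.06701232] 17.8 0.17701607647203352
```

>>> jog_arm --steps '[0,0,0.001,0,0,0,0,0,0,0.001,0,0,0,0,0,0,0,0,0,0,0,0,0,0,0,0,0,0,0,0,0,0,0,0,0]'

```text
t: 18.3
ee_pos: [608.2, 24.4, 233.2]
orientation: [[-0.221, 0.0, 0.975], [-0.975, 0.0, -0.221], [-0.0, -1.0, 0.0]]
contact_force: [-1.2, 1.1, 1.2]
width: 0.181
```

Run:
```python
from m import *
s=manip.get_state(); print(s['ee_pos'],s['contact_force'],s['ft_torque'],s['t'],s['width'])
```

```text
[608.15091548  24.42912024 233.21767848] [-1.21027424  1.11682417  1.23998233] [0.05993783 0.11702181 0.01898298] 18.3 0.18099329761278996
```

>>> jog_arm --steps '[0,0,0.001,0,0,0,0,0,0,0.001,0,0,0,0,0,0,0.0003,0,0,0,0,0,0,0,0,0,0,0,0,0,0,0,0,0,0,0,0,0,0,0,0,0,0,0,0,0,0,0,0]'

```text
t: 19.0
ee_pos: [608.2, 24.4, 231.3]
orientation: [[-0.221, 0.0, 0.975], [-0.975, 0.0, -0.221], [-0.0, -1.0, 0.0]]
contact_force: [-2.7, 0.4, 5.6]
width: 0.18
```

Run:
```python
from m import *
d=grab('scene','s13.png'); d=grab('scene','s14.png'); big('s14.png','s14b.png',(120,90,320,240)); s=manip.get_state(); print(s['ee_pos'],s['contact_force'],s['ft_torque'],s['t'],s['width'])
```

```text
4.0
[608.21718638  24.42719641 231.29966816] [-2.43042582  0.23791703  5.72352279] [0.12409341 0.51605011 0.01388068] 19.1 0.1781031329534753
```

View pics/s14b.png

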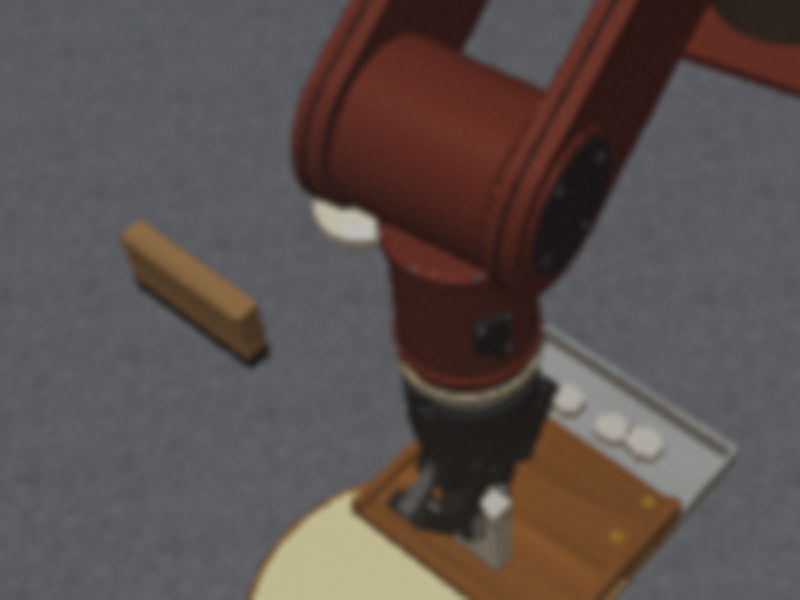

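Final state before handing in:
- **Press:** pressed about 2.4 mm, about 7 N on the fan once the seal's weight is added back.
- **Position:** square, gripped and still. The 2.4 N in x is light contact with the slot wall, which is within the 1 mm play.
- **Rest of the scene:** the chips lie in the tray, and the scraper stands free on the table.

Run:
```python
from bench import manip
s=manip.get_state(); print(s['t'],s['contact_force'],s['width'])
print(manip.close_job())
s=manip.get_state(); print(s['t'],s['ee_pos'],s['contact_force'],s['width'])
```

```text
19.1 [-2.43042582  0.23791703  5.72352279] 0.1781031329534753
the job is handed in; nothing more can be done
None
the job is handed in; nothing more can be done
```

The job is done and handed in at 19.1 s of the 61 s allowed; no verdict was reported.

**What I did:** I swept the three chips into the tray with the scraper hovering about 1 mm above the board. I then put the scraper back standing on the table and let go. I took the middle-sized seal off its paste, centred it in the window by feeling both y walls, and pressed it onto the fan.

**Last checks:**
- **Press:** the seal is about 2.4 mm down, at about 7 N once its weight is added back. It is upright and square to about 0.002 rad, gripped (opening 0.18) and still.
- **Chips and scraper:** the last picture shows the three chips in the tray and the scraper standing free on the table.
- **Left alone:** I never reached for the inkstone, the bowl or the paste box's lid. I did not measure their positions again at the end.

**What disagreed:**
- **Cameras:** the two views differed by about 5 mm in x. I took a corrected middle value, using the gripped scraper as the reference.
- **Slot play:** I measured about 2 mm of play in y, which I read as 1 mm each side, not 2.
- **Side load:** I did not probe the x walls. At the end the seal leaned on one wall with about 2.4 N. I left that because the slot's play keeps it within the 3 mm limit.

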